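Clamp a lock cylinder in the pinning fixture

TASK

At the locksmith's bench, push the lock cylinder that stands between the rails of the fixture along the channel until it touches the back stop. Then push the toggle clamp's handle over and down, past its dead point, until it snaps flat into lock and the clamp pad presses on the cylinder. Do it by pushing only: keep the cylinder upright on the fixture's bed, lift nothing, and leave the empty housing, the brass plug and the tweezers where they are.

Things in the scene. Friction and masses are not known exactly. Their poses are not given: they have to be found in the camera images.
- fixture: Aluminium pinning fixture, screwed down. Plate 225 x 90 x 12 mm (x -110 to +115 mm); its top is the bed. Origin: table level, under the home cylinder's axis. x runs along the channel from its open end to the stop and clamp, z up. Rails: 37 mm apart inside, 8 mm high above the bed, x -100 to +17 mm. Back stop: face at x = +17 mm, 22 mm high above the bed.
- home (a point): Point on the bed (12 mm above the table) where the centre of the cylinder's underside stands when it touches the back stop; axes as the fixture's.
- lock_cylinder: Dark steel lock cylinder, upright and loose between the rails, diameter 34 mm, 45 mm high, about 0.28 kg; origin at the centre of its underside, z up. It starts 40 to 60 mm short of home. Friction on the bed about 2 N; pushed 15 to 30 mm above the bed it slides without tipping.
- clamp_handle (a joint): Clamp handle angle (rad). 0 = open: handle 1.15 rad above level, leaning away from the channel; it is (1.15 - value) above level. Grows as it is pushed towards the fixture's +x and down. Starts at 0 to 0.12; stays where left up to 0.3, then sinks until the pad meets the home cylinder at 0.61; then takes up to 8 N at 90 mm from the pivot; dead point 0.88; then snaps to its stop, 1.15: level, locked.
- handle_push (a point): Middle of the upper face (facing the channel when open) of the handle's black rubber grip, 90 mm from the pivot and 7 mm off the handle's centre line, which passes through the pivot. Grip 22 mm wide (fixture y), 14 mm thick, 45 to 120 mm from the pivot.
- handle_pivot (a point): Centre of the handle's hinge, at fixture x = 80, z = 78 mm; the hinge runs along fixture y. It lies between two fixed steel cheeks, 31 mm over both, fixture x 35 to 95 mm, up to z = 90 mm.
- clamp_pad: Rubber pad, 15 mm across, on a sprung spindle on the clamp arm; origin at its face's centre. Handle open: the arm stands upright (pivot at fixture x = 50, z = 78 mm), the spindle pointing to -x: they fill x 24 to 85 mm, 16 mm wide, up to z = 150 mm. The handle swings the arm down; locked, the pad presses the cylinder's top at fixture x = 0 with about 12 N.
- empty_housing: Bystander: hollow dark steel lock housing, ring of 36 mm outside diameter, 28 mm high, on the table beside the fixture; origin at the centre of its underside.
- brass_plug: Bystander: small upright brass lock plug, 17 mm across its head, 32 mm high, on the table beside the fixture; origin at the centre of its underside.
- tweezers: Bystander: steel tweezers lying on the table beside the fixture, 136 mm long, 20 mm wide, 6 mm high; origin near the middle of its underside, x along its length.

How it is judged:
On the way, in this order (a step that is already met when the one before it is completed fails the run):
1. the cylinder stands against the back stop, clamp still open (x of lock_cylinder in the frame of fixture between -0.003 and 0.004 m and y of lock_cylinder in the frame of fixture between -0.005 and 0.005 m and angle between lock_cylinder's own z axis and vertical below 0.1 rad and value of joint clamp_handle below 0.4 rad), for 0.2 s.
2. the handle has passed its dead point and snapped to its stop (value of joint clamp_handle above 1.08 rad), for 0.2 s.
At the end, for the whole second after the job is handed in: The lock cylinder stands upright (within 0.1 rad) and at rest between the rails, within 3 mm of touching the back stop; the handle is locked (joint above 1.08 rad) and the pad presses on the cylinder with more than 4 N (x of lock_cylinder in the frame of fixture between -0.003 and 0.004 m and y of lock_cylinder in the frame of fixture between -0.005 and 0.005 m and angle between lock_cylinder's own z axis and vertical below 0.1 rad and value of joint clamp_handle above 1.08 rad and contact force between clamp_pad and lock_cylinder above 4 N and linear speed of lock_cylinder below 0.01 m/s).
It fails at once if the cylinder is lifted 8 mm or more off the bed or pulled out of the channel (height (world z) of lock_cylinder above 0.02 m or x of lock_cylinder in the frame of fixture below -0.1 m or height (world z) of lock_cylinder below 0.005 m).
It fails at once if the cylinder is tipped over by more than 0.35 rad (angle between lock_cylinder's own z axis and vertical above 0.35 rad).
It fails at once if the empty housing is moved by more than 20 mm (distance of empty_housing from where it was at the start of the episode above 0.02 m).
It fails at once if the brass plug is moved by more than 20 mm (distance of brass_plug from where it was at the start of the episode above 0.02 m).
It fails at once if the tweezers is moved by more than 20 mm (distance of tweezers from where it was at the start of the episode above 0.02 m).
It also fails if it takes over 51 s, if anything falls off the work surface, if the arm or the gripper's body presses on something with over 40 N, if the wrist force passes 120 N, or if a joint passes its speed limit or range.

ROBOT

A 6-joint arm with a two-finger parallel gripper is mounted at the origin on the work surface. World frame = base frame: x ahead of the robot, y to its left, z up, the work surface at z = 0. Lengths are in m, angles in rad, forces in N, time in s.
With the tool pointing down it reaches from about 0.25 to 0.725 m from the base axis. Payload 4 kg.
Tool frame: the origin (TCP) lies at the very end of the fingers, on their centre line; the grasp point (between the pads) lies 19 mm behind it; z points along the fingers, y is the line along which they close (so a half turn about z gives the same grasp; the last joint's range is limited). The gripper opens to 85 mm and grips with 20 to 120 N. Pads are 22 mm wide; open, the fingers measure 114 mm over their backs; the gripper's body (76 mm by 85 mm) begins 54 mm behind the grasp point. The pads swing forward as they close: fully open they stand 13 mm farther back than shut.
Start: joints at [-1.238, 0.241, 0.005, 1.335, 0, 1.571], TCP at [0.163, -0.473, 0.231] pointing down, gripper open.
Joint ranges: [-2.72, 2.72], [-1.05, 1.87], [-1.09, 1.28], [-1.99, 2.15], [-1.42, 1.44], [-3.14, 3.14]. Speed limits (rad/s): [2.79, 2.79, 3.14, 3.14, 3.14, 3.14].

INTERFACE

Orientations are given as a unit quaternion [x, y, z, w].
In Python, from workcell import bot, vision, workorder gives the robot as it stands.
- The arm moves only by the shell command python3 -m creep 'ROWS' [OPENING]. ROWS is JSON, a list of rows, each a list of 2 entries, a list of its own where there are three numbers: the shift along the tool's x, y, z in mm, then the turn, a rotation vector about the tool's x, y, z in rad. In form: [[[dx, dy, dz], [wx, wy, wz]], ...]. A call has 1 to 12 rows; each row shifts and turns the commanded pose from where the row before left it, along the tool's axes as they then stand; what a row does not reach is not made up. A row lasts 1/8 s, in which the tool goes at most 62.5 mm and 10.7 degrees, less where a joint would pass 70% of its speed; a pose out of reach is approached as far as the arm can. A call is refused whole if a number of a shift passes 62.5 or a number of a turn 0.188, either way. A call with a gripper value outside its range is refused whole. OPENING is the finger opening in mm, from 0 to 85.4, set as the call begins (- or left out, the last holds). The fingers move at their own pace and stop on an object; the grip force is fixed at half the most. Time passes only in rows, so rows that do not move let the fingers close. It gives the time, the measured TCP pose, the force, the opening and the grip force at its end, in the units of the state.
- bot.get_obs(): the state, without advancing time (a new reading comes with each control period).
- vision.camera(name): name is "side" or "top" or "wrist"; returns a dict with "image" (400x640x3 uint8, blue, green, red), "z_map" (400x640 float32, m along the optical axis (not along the pixel's ray), 0 where there is no reading), "K" (3x3 intrinsics, pixels), "rvec" (rotation vector, rad) and "tvec" (3), from world to camera coordinates, as OpenCV has them; the wrist camera has in their place "tool_from_camera" (4x4, takes a point from camera to tool coordinates, whose origin is the TCP and whose axes are the flange's). Camera axes: x right, y down, z forward; pixel columns grow to the right and rows downward; lengths in m; the calibration is good to about 2 mm. A picture is of the moment at which its call begins: read the wrist's pose just before it.
- workorder.job_done(): hands the job in; it is judged then, once.
Trained networks look in a picture, given as the dict that the camera call returned (one of the last four; its "shot" number tells which), for a name from the list of things; names that differ only in an ending like _2 or _b are one class to them, and where a whole thing is asked for, a point or a joint stands for the part that bears it (a point fixed in the world has none). Each returns a list of dicts, best first, with "score" (0 to 1); they miss things now and then, are a little off and sometimes report something else, mostly with a low value. They report only what shows in the picture. A call takes as long as a camera call.
- vision.spot_in(picture, query): "position" ([column, row] in pixels, amid what is visible of it).
- vision.place_of(picture, query): "position" ([column, row] in pixels: a listed point, or the origin of a listed thing).
The state is a dict: "clock": time; "joint_pos": joint angles; "joint_vel": joint speeds; "tau": joint torques, N m; "eef_pos": TCP position; "tool_rot": TCP orientation; "ft_force": force on the tool from outside, world axes, zero at the start; "ft_torque": the same for the moment, N m; "grip_width": finger opening in m; "grasp_force": force on a finger pad.
Only numpy, scipy, OpenCV 4.12 (cv2) and the standard library are available. Lean on these libraries where they do the work, as an engineer would, in place of code of your own. Each camera call takes 0.05 s, during which the arm holds its last target. There are 200 camera calls.

## Working session

There is one attempt and no reset: what is moved stays moved. The work goes in short steps, Python scripts to look and compute and a shell command to move; the robot and the scene stay as the last step left them, time stands still between calls to the robot, and variables do not carry over. Pictures are saved under pics/ and viewed, at most 10 in all, crops included, and the job is handed in when it is done.

```bash
ls; mkdir -p pics
cat > h.py <<'E'
import numpy as np, cv2
from scipy.spatial.transform import Rotation as R
from workcell import bot, vision, workorder
def toworld(p,uv,z=None):
    """pixel -> world: by depth, or on plane world z"""
    K=p["K"];Rm=cv2.Rodrigues(np.array(p["rvec"],float))[0];t=np.array(p["tvec"],float).ravel()
    ray=np.linalg.inv(K)@np.array([uv[0],uv[1],1.]);C=-Rm.T@t;d=Rm.T@ray
    if z is None: return C+d*p["z_map"][int(round(uv[1])),int(round(uv[0]))]
    return C+d*(z-C[2])/d[2]
def proj(p,X):
    return cv2.projectPoints(np.array(X,float).reshape(-1,3),np.array(p["rvec"],float),np.array(p["tvec"],float),np.array(p["K"],float),None)[0].reshape(-1,2)
E
python3 - <<'E'
from h import *
np.set_printoptions(precision=4,suppress=True)
for c in ("top","side"):
    p=vision.camera(c);cv2.imwrite(f"pics/{c}0.png",p["image"])
    for q in ("fixture","home","lock_cylinder","handle_push","handle_pivot","clamp_pad","empty_housing","brass_plug","tweezers"):
        for r in vision.place_of(p,q)[:1]:
            u=r["position"];print(c,q,r["score"],np.round(u,1),toworld(p,u) if 0<=u[0]<640 and 0<=u[1]<400 else "", toworld(p,u,{'home':.012,'lock_cylinder':.012,'handle_pivot':.078}.get(q,0)))
print(bot.get_obs())
E
```

```text
pics
top fixture 0.72 [304.4 252.6] [0.499  0.0084 0.0103] [0.4994 0.0085 0.    ]
top home 0.88 [308.5 253.7] [0.4972 0.0019 0.011 ] [0.4971 0.0019 0.012 ]
top lock_cylinder 0.92 [345.1 260.2] [ 0.4852 -0.0527  0.0575] [ 0.4865 -0.0557  0.012 ]
top handle_push 0.26 [341.4 192.7] [ 0.5966 -0.0524 -0.0025] [ 0.5962 -0.0522  0.    ]
top handle_pivot 0.92 [249.6 237.6] [0.5175 0.0853 0.0886] [0.5183 0.0866 0.078 ]
top clamp_pad 0.72 [291.2 247. ] [0.5066 0.0282 0.0351] [0.5085 0.0296 0.    ]
top empty_housing 0.85 [338.8 192.1] [ 0.5976 -0.0481 -0.0022] [ 0.5972 -0.048   0.    ]
top brass_plug 0.49 [254.9 183.6] [0.606  0.0852 0.0332] [0.6121 0.089  0.    ]
top tweezers 0.93 [263.2 304.9] [0.4184 0.0734 0.0005] [0.4184 0.0734 0.    ]
side fixture 0.95 [371.3 280.9] [0.5081 0.0983 0.0881] [0.5069 0.0014 0.    ]
side home 0.97 [372.7 278.9] [0.5064 0.0915 0.0855] [0.5051 0.0099 0.012 ]
side lock_cylinder 0.81 [383.3 252.1] [ 0.4905 -0.0381  0.0268] [ 0.4897 -0.0567  0.012 ]
side handle_push 0.97 [356.1 247.4] [0.5271 0.1454 0.177 ] [ 0.5354 -0.0795  0.    ]
side handle_pivot 0.71 [362.9 27
[... 187 characters left out ...]
0314  0.0156] [ 0.6061 -0.0502 -0.    ]
side brass_plug 0.81 [296.5 319. ] [0.6078 0.0964 0.0056] [0.6089 0.0913 0.    ]
side tweezers 0.61 [430.7 315.8] [ 0.4213  0.0639 -0.0005] [0.4214 0.0643 0.    ]
{'clock': 1.0, 'joint_pos': array([-1.238 ,  0.2406,  0.005 ,  1.3352,  0.    ,  1.5708]), 'joint_vel': array([-0.0012,  0.001 , -0.0002, -0.0017,  0.0012, -0.0001]), 'tau': array([  0.0006, -37.2217,  25.2696,   0.0012,   0.    ,  -0.    ]), 'eef_pos': array([ 0.1634, -0.4726,  0.2313]), 'tool_rot': array([ 0.9862,  0.1656,  0.    , -0.    ]), 'ft_force': array([-0.284 ,  0.6204, -0.2165]), 'ft_torque': array([-0.0281, -0.0133,  0.058 ]), 'grasp_force': 0.0, 'grip_width': 0.0851730461168372}
```

View pics/top0.png

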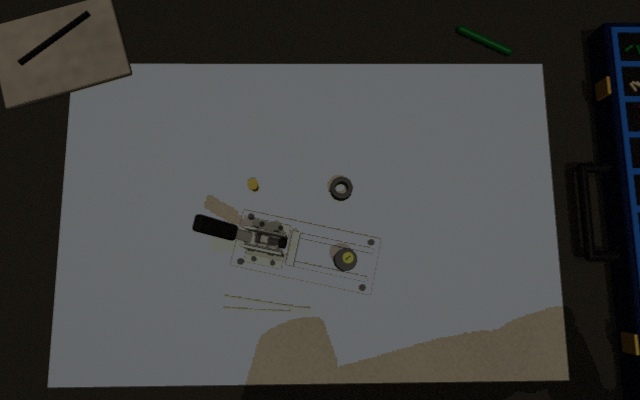

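View pics/side0.png

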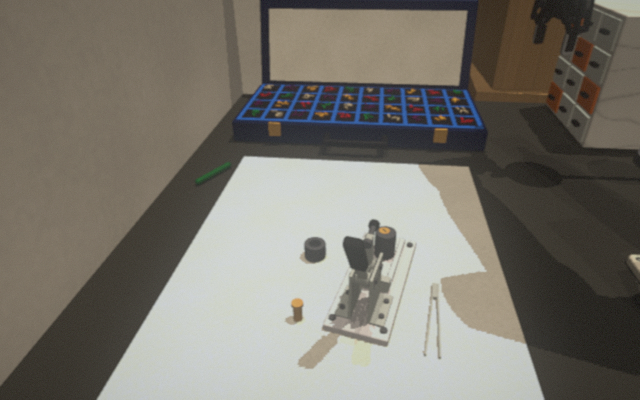

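The top view shows the fixture at about px (232–380, 210–293), the cylinder at (345,259), the handle grip at (215,227) and the tweezers at (265,303). The side view agrees: handle up at (356,250), arm upright, cylinder behind it at (385,242). Next I fit the fixture from depth.

```bash
cat > fit.py <<'E'
from h import *
np.set_printoptions(precision=4,suppress=True)
def cloud(p):
    K=p["K"];Rm=cv2.Rodrigues(np.array(p["rvec"],float))[0];t=np.array(p["tvec"],float).ravel()
    v,u=np.mgrid[:400,:640];Z=p["z_map"]
    X=np.stack([(u-K[0,2])*Z/K[0,0],(v-K[1,2])*Z/K[1,1],Z],-1)
    return (X-t)@Rm, Z>0
if __name__=="__main__":
    p=vision.camera("top");W,ok=cloud(p)
    near=ok&(abs(W[...,0]-.5)<.17)&(abs(W[...,1]-.02)<.2)
    print("table z",np.median(W[near&(W[...,2]<.006)][:,2]))
    m=near&(W[...,2]>.0065)&(W[...,2]<.03)
    m=cv2.morphologyEx(m.astype(np.uint8),cv2.MORPH_OPEN,np.ones((3,3)))
    n,l,s,c=cv2.connectedComponentsWithStats(m);k=1+np.argmax(s[1:,4]);pts=W[l==k][:,:2].astype(np.float32)
    r=cv2.minAreaRect(pts*1000);print("plate rect mm",r,len(pts), "bed z",np.median(W[l==k][:,2]))
    b=cv2.boxPoints(r)/1000;print(b)
    # fixture frame from the rect: long axis pointing +y
    c0=np.array(r[0])/1000;e=[b[1]-b[0],b[2]-b[1]];a=max(e,key=np.linalg.norm);a=a/np.linalg.norm(a);a=a*np.sign(a[1])
    o=c0-.0025*a;print("fixture origin",o,"yaw",np.arctan2(a[1],a[0]),np.degrees(np.arctan2(a[1],a[0])))
    q=np.array([-a[1],a[0]])
    F=np.stack([(W[...,:2]-o)@a,(W[...,:2]-o)@q,W[...,2]],-1)
    cy=near&(W[...,2]>.05)&(W[...,2]<.065)&(F[...,0]<-.01)&(F[...,0]>-.1)
    print("cyl world",W[cy].mean(0),"fix",F[cy].mean(0),np.ptp(F[cy],0),cy.sum())
    for lo,hi in((.15,.2),(.11,.15),(.08,.11)):
        g=near&(W[...,2]>lo)&(W[...,2]<hi);print(lo,g.sum(),F[g].min(0),F[g].max(0),np.median(F[g],0)) if g.any() else 0
    s=near&(W[...,2]>.028)&(W[...,2]<.04)&(abs(F[...,0]-.02)<.02);print("stop",F[s].min(0),F[s].max(0))
E
python3 fit.py
```

```text
table z 0.0005854834852469718
plate rect mm ((501.32049560546875, 6.8032073974609375), (225.607177734375, 90.2566909790039), 77.50996398925781) 6370 bed z 0.012341833790194868
[[ 0.4329 -0.0936]
 [ 0.521  -0.1131]
 [ 0.5698  0.1072]
 [ 0.4817  0.1267]]
fixture origin [0.5008 0.0044] yaw 1.3528042 77.509964
cyl world [ 0.4873 -0.0527  0.0568] fix [-0.0586  0.0008  0.0568] [0.0332 0.0334 0.0084] 404
0.15 491 [ 0.1128 -0.0108  0.1503] [0.1443 0.0113 0.185 ] [0.1275 0.0007 0.1736]
0.11 566 [ 0.0277 -0.0107  0.11  ] [0.1241 0.0113 0.1499] [0.0963 0.0006 0.1326]
0.08 556 [ 0.0346 -0.0183  0.0801] [0.0956 0.0186 0.1099] [0.0749 0.0025 0.0893]
stop [ 0.0167 -0.0261  0.0282] [0.0357 0.0265 0.0378]
```

```bash
cat > plan.py <<'E'
import sys
from h import *
np.set_printoptions(precision=3,suppress=True)
o=np.array([.5008,.0044]);y=1.3528;a=np.array([np.cos(y),np.sin(y),0]);q=np.array([-a[1],a[0],0])
# plan.py X Y Z(mm, fixture frame) TILT
X,Y,Z,t=map(float,sys.argv[1:5])
s=bot.get_obs();p=s["eef_pos"];Rc=R.from_quat(s["tool_rot"])
T=np.r_[o,0]+a*X/1e3+q*Y/1e3+[0,0,Z/1e3]
zt=a*np.sin(t)-np.array([0,0,np.cos(t)]);yt=-(a*np.cos(t)+np.array([0,0,np.sin(t)]));xt=np.cross(yt,zt)
Rt=R.from_matrix(np.stack([xt,yt,zt],1))
d=p-np.r_[o,0]
print("now fix mm",np.array([d@a,d@q,d[2]])*1e3,"target world",T,"clock",s["clock"],"q",s["joint_pos"])
print("shift now-axes mm",Rc.inv().apply(T-p)*1e3,"then turn",(Rc.inv()*Rt).as_rotvec(),"| shift in target axes",Rt.inv().apply(T-p)*1e3, "F fix",s["ft_force"]@a,s["ft_force"]@q,s["ft_force"][2])
E
python3 plan.py -120 0.5 150 0.25
```

```text
now fix mm [-538.674  226.33   231.327] target world [ 0.474 -0.113  0.15 ] clock 1.05 q [-1.238  0.241  0.005  1.335 -0.     1.571]
shift now-axes mm [ 411.543 -238.581   81.322] then turn [0.244 0.069 0.548] | shift in target axes [ 225.83  -385.538  182.38 ] F fix -1.005448851709406 0.7933151475467562 0.186858389525987
```

```bash
python3 -m creep '[[[34.3,-19.9,6.8],[0,0,0]],[[34.3,-19.9,6.8],[0,0,0]],[[34.3,-19.9,6.8],[0,0,0]],[[34.3,-19.9,6.8],[0,0,0]],[[34.3,-19.9,6.8],[0,0,0]],[[34.3,-19.9,6.8],[0,0,0]],[[34.3,-19.9,6.8],[0,0,0]],[[34.3,-19.9,6.8],[0,0,0]],[[34.3,-19.9,6.8],[0,0,0]],[[34.3,-19.9,6.8],[0,0,0]],[[34.3,-19.9,6.8],[0,0,0]],[[34.3,-19.9,6.8],[0,0,0]]]' 0
python3 -m creep '[[[0,0,0],[0.049,0.014,0.11]],[[0,0,0],[0.049,0.014,0.11]],[[0,0,0],[0.049,0.014,0.11]],[[0,0,0],[0.049,0.014,0.11]],[[0,0,0],[0.049,0.014,0.11]],[[0,0,0],[0,0,0]],[[0,0,0],[0,0,0]]]'
python3 plan.py -120 0.5 31 0.25
```

```text
clock: 2.55
eef_pos: [0.4752, -0.1113, 0.1496]
tool_rot: [0.986, 0.166, 0.0, 0.0]
ft_force: [0.5, -0.1, 0.4]
grip_width: -0.0004
grasp_force: 0.0
clock: 3.42
eef_pos: [0.4744, -0.1124, 0.1498]
tool_rot: [0.986, -0.108, 0.014, -0.124]
ft_force: [-0.3, 0.3, 0.1]
grip_width: -0.0001
grasp_force: 0.0
now fix mm [-119.772    0.459  149.795] target world [ 0.474 -0.113  0.031] clock 3.425 q [-0.386  0.297 -0.165  1.151  0.248  2.969]
shift now-axes mm [ -0.149  29.722 115.017] then turn [-0.001 -0.001 -0.001] | shift in target axes [ -0.041  29.612 115.045] F fix 0.1961115105016807 0.35271319451184996 0.07278378134893465
```

```bash
python3 -m creep '[[[0,0,0],[0,0,-0.175]],[[0,0,0],[0,0,-0.175]],[[0,0,0],[0,0,-0.175]],[[0,0,0],[0,0,-0.175]],[[0,0,0],[0,0,-0.175]],[[0,0,0],[0,0,-0.175]],[[0,0,0],[0,0,-0.175]],[[0,0,0],[0,0,-0.175]],[[0,0,0],[0,0,-0.175]]]'
python3 -m creep '[[[0,0,0],[0,0,-0.175]],[[0,0,0],[0,0,-0.175]],[[0,0,0],[0,0,-0.175]],[[0,0,0],[0,0,-0.175]],[[0,0,0],[0,0,-0.175]],[[0,0,0],[0,0,-0.175]],[[0,0,0],[0,0,-0.175]],[[0,0,0],[0,0,-0.175]],[[0,0,0],[0,0,-0.0]]]'
sed -i 's/^zt=.*/zt=a*np.sin(t)-np.array([0,0,np.cos(t)]);yt=a*np.cos(t)+np.array([0,0,np.sin(t)]);xt=np.cross(yt,zt)/' plan.py
python3 plan.py -120 0.5 31 0.25
```

```text
clock: 4.55
eef_pos: [0.4746, -0.1119, 0.1499]
tool_rot: [0.771, 0.625, 0.098, -0.077]
ft_force: [-0.0, 0.3, 0.8]
grip_width: 0.0003
grasp_force: 0.0
clock: 5.68
eef_pos: [0.4746, -0.112, 0.1499]
tool_rot: [0.191, 0.974, 0.125, 0.004]
ft_force: [-0.7, -0.3, -0.2]
grip_width: -0.0003
grasp_force: 0.0
now fix mm [-119.331    0.4    149.864] target world [ 0.474 -0.113  0.031] clock 5.675 q [-0.385  0.297 -0.165  1.151  0.248 -0.003]
shift now-axes mm [ -4.854 -29.8   114.967] then turn [ 0.001  0.001 -0.169] | shift in target axes [  0.1   -30.056 115.003] F fix -0.4124913692797489 0.5752340332575391 -0.18488153886096687
```

Finish the turn, then descend.

```bash
python3 -m creep '[[[0,0,0],[0,0,-0.169]],[[0,-5,19.2],[0,0,0]],[[0,-5,19.2],[0,0,0]],[[0,-5,19.2],[0,0,0]],[[0,-5,19.2],[0,0,0]],[[0,-5,19.2],[0,0,0]],[[0,-5,19],[0,0,0]],[[0,0,0],[0,0,0]]]'
python3 plan.py -100 0.5 31 0.25
python3 - <<'E'
from h import *
p=vision.camera("side");cv2.imwrite("pics/s1.png",cv2.resize(p["image"][180:370,260:500],None,fx=3,fy=3))
E
```

```text
clock: 6.68
eef_pos: [0.4732, -0.1121, 0.0297]
tool_rot: [0.109, 0.986, 0.125, 0.012]
ft_force: [0.1, 0.6, 0.3]
grip_width: -0.0001
grasp_force: 0.0
now fix mm [-119.728    1.761   29.673] target world [ 0.479 -0.093  0.031] clock 6.675 q [-0.386  0.436 -0.32   0.86   0.248 -0.173]
shift now-axes mm [-1.234 19.438  3.63 ] then turn [ 0.002 -0.002 -0.002] | shift in target axes [-1.261 19.443  3.595] F fix 0.646669358203459 -0.005883921793140237 0.3427981987787766
```

View pics/s1.png

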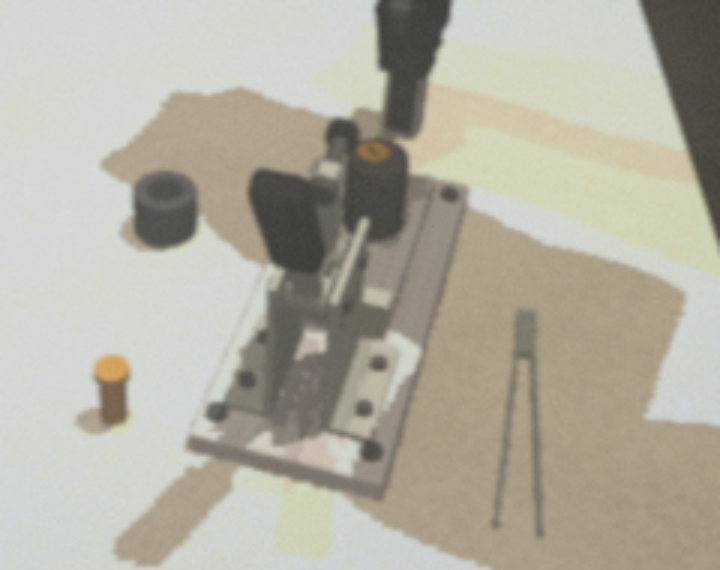

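The crop shows the closed fingertips (405,120) just behind the cylinder (375,190), in line with the channel. I push now.

```bash
python3 -m creep '[[[-0.6,4,0.8],[0,0,0]],[[-0.6,4,0.8],[0,0,0]],[[0,4,1],[0,0,0]],[[0,4,1],[0,0,0]],[[0,4,1],[0,0,0]],[[0,4,1],[0,0,0]],[[0,4,1],[0,0,0]],[[0,4,1],[0,0,0]],[[0,4,1],[0,0,0]],[[0,4,1],[0,0,0]],[[0,4,1],[0,0,0]],[[0,4,1],[0,0,0]]]'
python3 plan.py -30 0.5 31 0.25
python3 fit.py | grep -E "cyl|plate"
```

```text
clock: 8.22
eef_pos: [0.4865, -0.065, 0.0318]
tool_rot: [0.108, 0.986, 0.124, 0.014]
ft_force: [-0.3, -3.5, 3.4]
grip_width: -0.0003
grasp_force: 1.8
now fix mm [-70.819  -1.02   31.75 ] target world [ 0.494 -0.025  0.031] clock 8.225 q [-0.287  0.422 -0.338  0.827  0.251 -0.071]
shift now-axes mm [ 1.529 39.352 10.868] then turn [0.001 0.002 0.   ] | shift in target axes [ 1.52  39.364 10.826] F fix -3.4509988917739323 -0.488096486799512 3.3745731506360785
plate rect mm ((501.2181091308594, 6.644676208496094), (224.82208251953125, 90.09721374511719), 77.51925659179688) 5353 bed z 0.012382366431393042
cyl world [ 0.4862 -0.0318  0.0568] fix [-0.0382  0.0064  0.0568] [0.0421 0.0288 0.0093] 136
```

```bash
python3 -m creep '[[[0.2,4,1.1],[0,0,0]],[[0.2,4,1.1],[0,0,0]],[[0.2,4,1.1],[0,0,0]],[[0.2,4,1.1],[0,0,0]],[[0.2,4,1.1],[0,0,0]],[[0.2,4,1.1],[0,0,0]],[[0,4,1.1],[0,0,0]],[[0,4,1.1],[0,0,0]],[[0,4,1.1],[0,0,0]]]'
python3 plan.py -27 0.5 31 0.25
python3 - <<'E'
from h import *
p=vision.camera("side");cv2.imwrite("pics/s2.png",cv2.resize(p["image"][200:320,320:440],None,fx=5,fy=5))
E
```

```text
clock: 9.4
eef_pos: [0.4931, -0.0279, 0.0309]
tool_rot: [0.108, 0.986, 0.125, 0.014]
ft_force: [-1.3, -4.5, 3.9]
grip_width: 0.0001
grasp_force: 2.4
now fix mm [-33.22    0.512  30.922] target world [ 0.494 -0.022  0.031] clock 9.4 q [-0.21   0.416 -0.35   0.802  0.252  0.008]
shift now-axes mm [-0.013  6.043  1.473] then turn [0.002 0.001 0.   ] | shift in target axes [-0.012  6.046  1.463] F fix -4.683796798272221 0.30954264029017114 3.9229604253129717
```

View pics/s2.png

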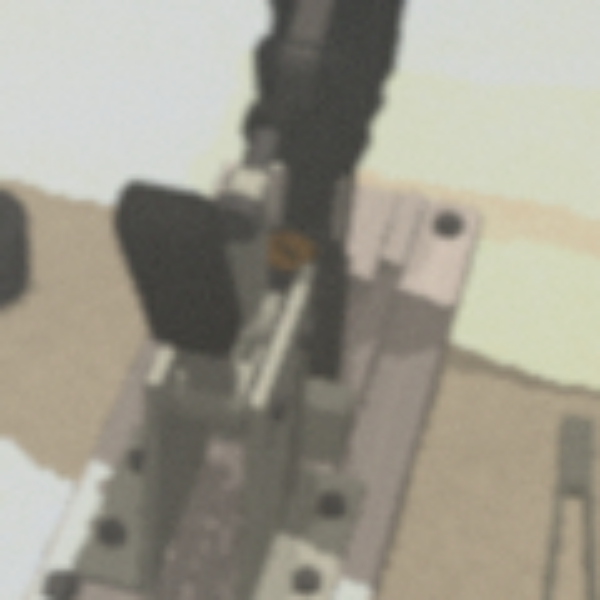

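The cylinder (320,310) is close to the stop. I advance in small steps and watch the force.

```bash
python3 -m creep '[[[0,1,0.25],[0,0,0]],[[0,1,0.25],[0,0,0]],[[0,1,0.25],[0,0,0]]]' | grep -E "pos|force"
python3 plan.py -27 0.5 31 0.25 | grep -oE "now fix mm.*target|F fix.*"
```

```text
eef_pos: [0.4937, -0.0251, 0.0309]
ft_force: [-1.8, -3.8, 2.2]
grasp_force: 2.1
now fix mm [-30.38    0.556  30.903] target
F fix -4.141846654029417 0.9677686781936443 2.1616815652729633
```

```bash
python3 -m creep '[[[0,1,0.25],[0,0,0]],[[0,1,0.25],[0,0,0]]]' | grep -E "pos|force"
python3 plan.py -27 0.5 31 0.25 | grep -oE "now fix mm.*target|F fix.*"
```

```text
eef_pos: [0.4941, -0.0231, 0.0309]
ft_force: [-1.6, -4.4, 3.2]
grasp_force: 2.0
now fix mm [-28.264   0.558  30.921] target
F fix -4.598859230857852 0.5804735423556302 3.2335159732487515
```

```bash
for i in 1; do python3 -m creep '[[[0,1,0.25],[0,0,0]],[[0,1,0.25],[0,0,0]]]' | grep -E "force"
python3 plan.py -27 0.5 31 0.25 | grep -oE "now fix mm.*target|F fix.*";done
python3 -m creep '[[[0,1,0.25],[0,0,0]]]' | grep -E "force"
python3 plan.py -27 0.5 31 0.25 | grep -oE "now fix mm.*target|F fix.*"
python3 - <<'E'
from h import *
from fit import cloud
o=np.array([.5008,.0044]);y=1.3528;a=np.array([np.cos(y),np.sin(y)]);q=np.array([-a[1],a[0]])
for c in("side","top"):
    p=vision.camera(c);W,ok=cloud(p);F=np.stack([(W[...,:2]-o)@a,(W[...,:2]-o)@q,W[...,2]],-1)
    m=ok&(F[...,2]>.035)&(F[...,2]<.062)&(F[...,0]<.03)&(F[...,0]>-.04)&(abs(F[...,1])<.025)
    P=F[m]; b=(P[:,2]>.05); print(c,m.sum(),np.percentile(P,[2,50,98],axis=0),"top",np.percentile(P[b],[2,98],axis=0))
E
```

```text
ft_force: [-2.5, -6.0, 4.4]
grasp_force: 3.1
now fix mm [-26.398   0.479  30.941] target
F fix -6.4351344341239 1.1008931307663856 4.427134449346072
ft_force: [-2.2, -8.8, 5.0]
grasp_force: 4.6
now fix mm [-26.189   0.411  30.996] target
F fix -9.02671854038534 0.23674270330608466 5.007193498462479
side 318 [[-0.0331 -0.0119  0.037 ]
 [-0.0074  0.0054  0.056 ]
 [ 0.0125  0.0158  0.0615]] top [[-0.0313 -0.0119  0.0507]
 [ 0.0115  0.0152  0.0616]]
top 123 [[-0.0226 -0.0222  0.0351]
 [ 0.0071  0.0126  0.0551]
 [ 0.0272  0.0221  0.0584]] top [[-0.0097 -0.0036  0.0536]
 [ 0.0159  0.0177  0.0588]]
```

The motion has stalled with the force rising (9 N), and the top of the cylinder reaches x≈16 mm, so it is at the stop. I hold briefly, back off and go up.

```bash
python3 -m creep '[[[0,0,0],[0,0,0]],[[0,0,0],[0,0,0]],[[0,-4,-1],[0,0,0]],[[0,-8,-2],[0,0,0]],[[0,-16,-4],[0,0,0]]]' | grep force
python3 -m creep '[[[0,6,-24],[0,0,0]],[[0,9,-34],[0,0,0]],[[0,9,-34],[0,0,0]],[[0,9,-34],[0,0,0]],[[0,9,-34],[0,0,0]],[[0,9,-34],[0,0,0]],[[0,4,-14],[0.125,0,0]],[[0,0,0],[0.125,0,0]],[[0,0,0],[0,0,0]]]' | grep force
python3 plan.py 98 0.5 240 0
python3 - <<'E'
from h import *
from fit import cloud
o=np.array([.5008,.0044]);y=1.3528;a=np.array([np.cos(y),np.sin(y)]);q=np.array([-a[1],a[0]])
p=vision.camera("top");W,ok=cloud(p);F=np.stack([(W[...,:2]-o)@a,(W[...,:2]-o)@q,W[...,2]],-1)
cv2.imwrite("pics/t3.png",cv2.resize(p["image"][150:320,180:400],None,fx=3,fy=3))
m=ok&(F[...,2]>.05)&(F[...,2]<.065)&(F[...,0]<.018)&(F[...,0]>-.04)&(abs(F[...,1])<.025)
print(m.sum(),F[m].min(0),F[m].max(0))
E
```

```text
ft_force: [0.2, 0.5, 0.3]
grasp_force: 0.0
ft_force: [-0.0, 0.0, 0.1]
grasp_force: 0.0
now fix mm [-51.545   0.688 246.113] target world [0.522 0.1   0.24 ] clock 12.3 q [-0.095  0.216  0.012  1.365  0.002  0.12 ]
shift now-axes mm [ -0.642 149.528   6.49 ] then turn [0.003 0.001 0.003] | shift in target axes [ -0.188 149.545   6.113] F fix 0.009566278424235453 0.04246108021977585 0.051273559433168664Traceback (most recent call last):
  File "<stdin>", line 7, in <module>
    return umr_minimum(a, axis, None, out, keepdims, initial, where)
ValueError: zero-size array to reduction operation minimum which has no identity
```

View pics/t3.png

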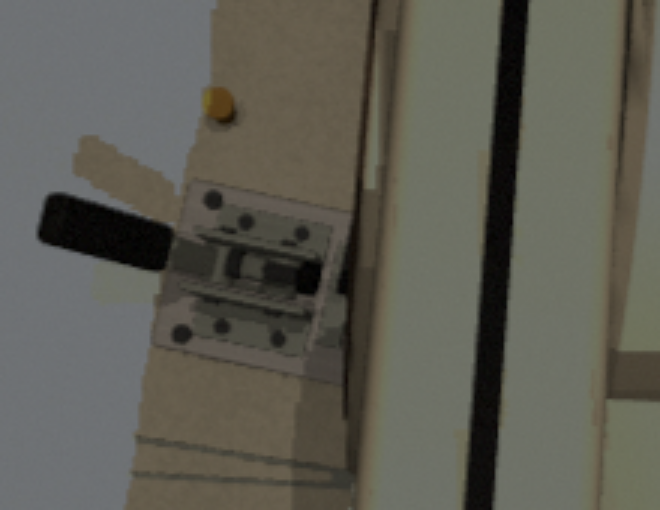

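The arm hides the cylinder in the top view. The handle is still up. I check with the side camera instead.

Run:
```python
from h import *
from fit import cloud
np.set_printoptions(precision=4,suppress=True)
o=np.array([.5008,.0044]);y=1.3528;a=np.array([np.cos(y),np.sin(y)]);q=np.array([-a[1],a[0]])
p=vision.camera("side");W,ok=cloud(p);F=np.stack([(W[...,:2]-o)@a,(W[...,:2]-o)@q,W[...,2]],-1)
m=ok&(abs(F[...,2]-.0565)<.003)&(F[...,0]<.03)&(F[...,0]>-.06)&(abs(F[...,1])<.025)
print(m.sum(),np.percentile(F[m],[0,3,50,97,100],axis=0))
cv2.imwrite("pics/s4.png",cv2.resize(p["image"][200:320,320:440],None,fx=5,fy=5))
h=ok&(F[...,2]>.13)&(F[...,0]>.085)&(F[...,0]<.16)&(abs(F[...,1])<.016);print(h.sum(),np.percentile(F[h],[1,50,99],axis=0))
```

```text
149 [[-0.0159 -0.0094  0.0536]
 [-0.014  -0.0073  0.0546]
 [-0.0021  0.0025  0.0563]
 [ 0.0109  0.0152  0.0577]
 [ 0.0128  0.0164  0.0583]]
576 [[ 0.1136 -0.0111  0.1308]
 [ 0.1365  0.001   0.168 ]
 [ 0.1451  0.0096  0.1833]]
```

View pics/s4.png

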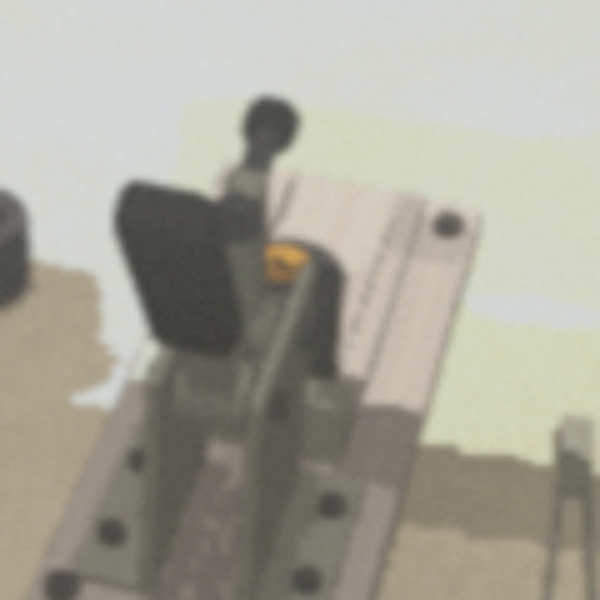

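The cylinder is upright against the stop, its rear edge at x≈−16 mm, and the handle is still up. I move over the clamp and down in front of the grip.

```bash
python3 -m creep '[[[0,30,1],[0,0,0]],[[0,30,1],[0,0,0]],[[0,30,1],[0,0,0]],[[0,30,1],[0,0,0]],[[0,29.5,1],[0,0,0]],[[0,0,25],[0,0,0]],[[0,0,25],[0,0,0]],[[0,0,23],[0,0,0]],[[0,0,0],[0,0,0]]]' | grep force
python3 plan.py 112 0.5 165 0
```

```text
ft_force: [-0.5, 0.3, 0.6]
grasp_force: 0.0
now fix mm [ 95.127   2.106 165.786] target world [0.525 0.114 0.165] clock 13.525 q [ 0.185  0.337 -0.038  1.201  0.002  0.405]
shift now-axes mm [-1.581 16.876  0.778] then turn [-0.    -0.005 -0.002] | shift in target axes [-1.606 16.873  0.786] F fix 0.1716982676841825 0.5976894525054495 0.6499877925648986
```

```bash
python3 -m creep '[[[-0.4,4,1.5],[0,0,0]],[[-0.4,4,1.5],[0,0,0]],[[-0.4,4,1.5],[0,0,0]],[[-0.4,4,1.5],[0,0,0]],[[0,3.75,2.5],[0,0,0]],[[0,3.75,2.5],[0,0,0]],[[0,3.75,2.5],[0,0,0]],[[0,3.75,2.5],[0,0,0]]]' | grep force
python3 plan.py 146 0.5 130 0
python3 -m creep '[[[0,4,4],[0,0,0]],[[0,4,4],[0,0,0]],[[0,4,4],[0,0,0]],[[0,4,4],[0,0,0]],[[0,4,4],[0,0,0]]]' | grep force
python3 plan.py 157 0.5 109 0
python3 - <<'E'
from h import *
p=vision.camera("side");cv2.imwrite("pics/s5.png",cv2.resize(p["image"][190:340,310:460],None,fx=4,fy=4))
E
```

```text
ft_force: [-0.4, 0.4, -0.3]
grasp_force: 0.3
now fix mm [128.257  -0.98  152.029] target world [0.532 0.147 0.13 ] clock 14.525 q [ 0.239  0.374 -0.021  1.175  0.001  0.457]
shift now-axes mm [ 1.499 17.712 22.053] then turn [0.001 0.001 0.   ] | shift in target axes [ 1.48  17.743 22.029] F fix 0.29472207414096846 0.46986220745285057 -0.3261179311775386
ft_force: [0.7, 0.1, 1.2]
grasp_force: 0.0
now fix mm [148.331  -0.944 131.869] target world [0.534 0.158 0.109] clock 15.15 q [ 0.272  0.406 -0.027  1.136  0.001  0.49 ]
shift now-axes mm [ 1.461  8.636 22.88 ] then turn [0.001 0.001 0.   ] | shift in target axes [ 1.444  8.669 22.869] F fix 0.2535386730517475 -0.7061331677888558 1.153971898673212
```

View pics/s5.png

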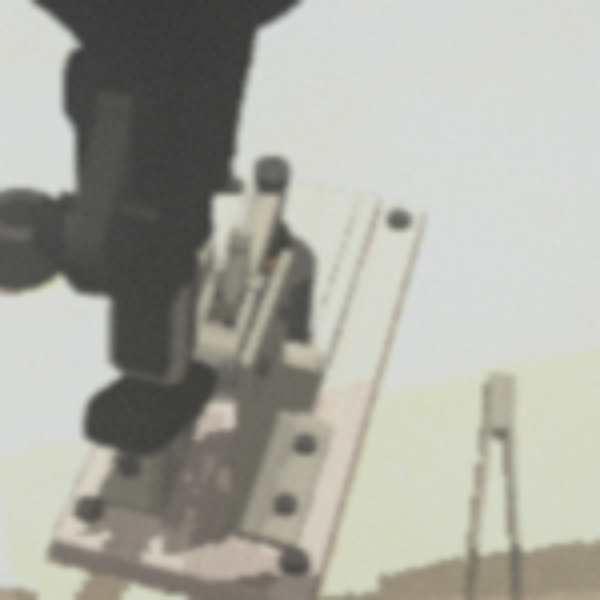

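The handle has sunk to about half, with the fingertip over the grip (150,390). I continue through the dead point.

```bash
python3 -m creep '[[[0.2,1.5,3.8],[0,0,0]],[[0.2,1.5,3.8],[0,0,0]],[[0.2,1.5,3.8],[0,0,0]],[[0.2,1.5,3.8],[0,0,0]]]' | grep force
python3 -m creep '[[[0.2,1.4,3.8],[0,0,0]],[[0.2,1.4,3.8],[0,0,0]],[[0,0.8,3.5],[0,0,0]]]' | grep force
python3 -m creep '[[[0,0.8,3.5],[0,0,0]],[[0,0.6,3.5],[0,0,0]],[[0,0.4,3.5],[0,0,0]],[[0,0,2],[0,0,0]],[[0,0,0],[0,0,0]]]' | grep force
python3 plan.py 161 0.5 92 0
```

```text
ft_force: [-1.6, 0.7, 6.3]
grasp_force: 2.8
ft_force: [0.6, 0.4, 0.8]
grasp_force: 0.2
ft_force: [0.1, 0.3, 0.1]
grasp_force: 0.0
now fix mm [159.422   0.265  93.261] target world [0.535 0.162 0.092] clock 16.7 q [ 0.29   0.449 -0.07   1.051  0.001  0.508]
shift now-axes mm [0.236 1.576 1.262] then turn [0.001 0.001 0.   ] | shift in target axes [0.235 1.578 1.261] F fix 0.32253630683512435 -0.03796405849808943 0.12751610748762557
```

The force peaked at 6 N and then dropped to zero, which fits a snap. I retract straight up and check.

```bash
python3 -m creep '[[[0,0,-20],[0,0,0]],[[0,0,-35],[0,0,0]],[[0,0,-40],[0,0,0]],[[0,0,-40],[0,0,0]],[[0,0,0],[0,0,0]],[[0,0,0],[0,0,0]]]' | grep force
python3 - <<'E'
from h import *
from fit import cloud
np.set_printoptions(precision=4,suppress=True)
o=np.array([.5008,.0044]);y=1.3528;a=np.array([np.cos(y),np.sin(y)]);q=np.array([-a[1],a[0]])
p=vision.camera("side");W,ok=cloud(p);F=np.stack([(W[...,:2]-o)@a,(W[...,:2]-o)@q,W[...,2]],-1)
cv2.imwrite("pics/s6.png",cv2.resize(p["image"][190:370,310:460],None,fx=3,fy=3))
h=ok&(F[...,2]>.06)&(F[...,2]<.15)&(F[...,0]>.13)&(F[...,0]<.22)&(abs(F[...,1])<.009);print("grip",h.sum(),np.percentile(F[h],[1,50,99],axis=0), "slope",np.polyfit(F[h][:,0],F[h][:,2],1))
m=ok&(abs(F[...,2]-.0565)<.003)&(F[...,0]<.03)&(F[...,0]>-.06)&(abs(F[...,1])<.025);print(m.sum(),np.percentile(F[m],[0,3,50,97,100],axis=0))
E
```

```text
ft_force: [-0.6, 0.5, -0.3]
grasp_force: 0.0
grip 859 [[ 0.1308 -0.0087  0.0742]
 [ 0.1723  0.0004  0.0841]
 [ 0.2004  0.0089  0.0858]] slope [-0.0421  0.0906]
82 [[-0.0147 -0.0016  0.0536]
 [-0.0133 -0.0008  0.0542]
 [ 0.0017  0.01    0.0561]
 [ 0.0113  0.0154  0.058 ]
 [ 0.0135  0.0161  0.0594]]
```

View pics/s6.png

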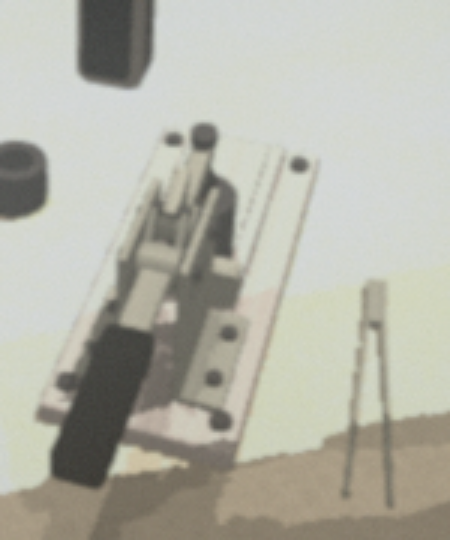

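The grip is level with its top face at z≈85 mm, so the clamp is locked. The arm is down on the upright cylinder (215,200) at the stop, and the housing and tweezers are untouched.

```bash
python3 -c "
from workcell import workorder; print(workorder.job_done())"
```

```text
the job is handed in; nothing more can be done
None
```

I pushed the cylinder to the back stop, snapped the clamp handle level into lock with the arm down on the cylinder, and handed the job in; I did not measure the pad force, and no verdict came back.

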